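Put away the measured tins and show the next one to the base-code reader

ROBOT

A 6-joint arm with a two-finger parallel gripper is mounted at the origin on the work surface. World frame = base frame: x ahead of the robot, y to its left, z up, the work surface at z = 0. Lengths are in m, angles in degrees, forces in N, time in s.
With the tool pointing down it reaches from about 0.4 to 0.825 m from the base axis. Payload 7 kg.
Tool frame: the origin (TCP) lies midway between the tips of the shut fingers; the grasp point (between the pads) lies 19 mm behind it; z points along the fingers, y is the line along which they close (so a half turn about z gives the same grasp; the last joint's range is limited). The gripper opens to 88 mm and grips with 3 to 60 N. Pads are 19 mm wide; open, the fingers measure 130 mm over their backs; the gripper's body (78 mm by 193 mm) begins 47 mm behind the grasp point.
Start: joints at [83.829, 20.546, 0.682, 0, -70.136, -16.507], TCP at [0.26, 0.623, 0.227] pointing down, gripper open.
Joint ranges: [-176.03, 176.03], [-82.01, 121.73], [-58.28, 71.71], [-173.87, 95.51], [-174.79, -0.11], [-173.66, 173.66]. Speed limits (degrees/s): [136.94, 136.94, 172.46, 180, 180, 180].

INTERFACE

Orientations are given as [roll, pitch, yaw] about the fixed x, y, z axes, in that order (R = Rz(yaw) Ry(pitch) Rx(roll)).
In Python, from plant import r, eyes, workorder gives the robot as it stands.
- The arm moves only by the tool step_arm, never from a script. Its argument "plan" is a list of rows, each a list of 5 numbers: the shift along the tool's x, y, z each as a share of 25 cm, from -1 to 1, then the turn about the tool's z as a share of 60 degrees, from -1 to 1, then the finger opening in mm, from 0 to 87.6. In form: [[x, y, z, turn, jaw], ...]. A call has 1 to 12 rows; each row is the pose to reach, as a shift and turn from the pose commanded when the call began, along the tool's axes at that moment; what a row does not reach only later rows make up. A row lasts 1/12 s, in which the tool goes at most 41.7 mm and 7.16 degrees, less where a joint would pass 70% of its speed; a pose out of reach is approached as far as the arm can. A call with a number of a shift or a turn outside -1 to 1 is refused whole. A call with a gripper value outside its range is refused whole. The fingers move at their own pace and stop on an object; "newtons" is the grip in N (left out, the last holds). Time passes only in rows, so rows that repeat a pose let the fingers close. It gives the time, the measured TCP pose, the force, the opening and the grip force at its end, in the units of the state.
- r.get_state(): the state, without advancing time (a new reading comes with each control period).
- eyes.capture(name): name is "side" or "top"; returns the picture (420x560x3 uint8, red, green, blue); there is no depth.
- eyes.camera_model(name): a dict with "fov_y" (degrees; the focal length in pixels is half the picture's height over the tangent of half this angle, whatever the lens; pixels are square), "cx", "cy" (the principal point, pixels), "world_to_cam" (4x4, takes a point from world to camera coordinates). Camera axes: x right, y up, looking along -z (the intrinsics and any distortion apply to the point x, -y, -z); pixel columns grow to the right and rows downward; lengths in m; the calibration is good to about 2 mm. A picture is of the moment at which its call begins. camera_model takes no time and is no camera call.
- workorder.close_job(): hands the job in; it is judged then, once.
The state is a dict: "time_s": time; "joints": joint angles; "qd": joint speeds; "joint_torque": joint torques, N m; "tcp_pos": TCP position; "eef_rot": TCP orientation; "contact_force": force on the tool from outside, world axes, zero at the start; "moment": the same for the moment, N m; "gripper_width": finger opening in m; "gripper_force": force on a finger pad.
Only numpy, scipy, OpenCV 4.12 (cv2) and the standard library are available. Lean on these libraries where they do the work, as an engineer would, in place of code of your own. Each camera call takes 0.05 s, during which the arm holds its last target. There are 200 camera calls.

TASK

Put the two specimen tins standing loose on the bench away in the crate, each upright in a free cell of its own, set down rather than dropped; then take the one tall tin out of the crate and hold it up in the air for the base-code reader, lid uppermost, with its underside facing the sloping window squarely, over the window's middle and about 60 mm from the glass. Finish while still holding it there, touching nothing else with it, and leave the other tins and everything else on the bench where they are.

Things in the scene. Friction and masses are not known exactly. Their poses are not given: they have to be found in the camera images.
- crate: low grey open crate fixed to the bench, 151 (its x) by 224 (its y) by 45 mm high, walls, dividers and floor 5 mm thick, 2 by 3 cells of 68 mm square, open at the top; origin at the centre of its underside on the bench, z up, so the cell centres lie at x = +-36.5 mm and y = -73, 0, +73 mm in its frame and the cell floor at z = 5 mm
- tin_a: closed plain aluminium specimen tin with a flush white screw lid (18 mm), a straight upright cylinder 44 mm across and 80 mm high, about 0.14 kg; origin at the centre of its underside, z along its axis towards the lid. Stands on the open bench, already measured, to be put away
- tin_b: closed plain aluminium specimen tin with a flush white screw lid (18 mm), a straight upright cylinder 44 mm across and 80 mm high, about 0.14 kg; origin at the centre of its underside, z along its axis towards the lid. The second one that stands on the open bench to be put away
- tall_tin: the next specimen: the one tall slim tin, same materials, 40 mm across and 115 mm high, about 0.16 kg, standing in one of the crate's cells (within 4 mm of its centre); origin at the centre of its underside, z along its axis towards the lid
- kept_tin_1: closed plain aluminium specimen tin with a flush white screw lid (18 mm), a straight upright cylinder 44 mm across and 80 mm high, about 0.14 kg; origin at the centre of its underside, z along its axis towards the lid. Stands in another of the crate's cells and stays there
- kept_tin_2: closed plain aluminium specimen tin with a flush white screw lid (18 mm), a straight upright cylinder 44 mm across and 80 mm high, about 0.14 kg; origin at the centre of its underside, z along its axis towards the lid. Stands in another of the crate's cells and stays there
- kept_tin_3: closed plain aluminium specimen tin with a flush white screw lid (18 mm), a straight upright cylinder 44 mm across and 80 mm high, about 0.14 kg; origin at the centre of its underside, z along its axis towards the lid. Stands in another of the crate's cells and stays there
- pad_1: flat grey felt disc, 60 mm across and 1 mm thick, lining the floor of one of the crate's two free cells (a tin stands on the cell floor as if it were not there); origin at its centre, within 4 mm of the cell's centre
- pad_2: the same in the other free cell
- reader: blue and grey base-code reader fixed to the bench, footprint 130 by 110 mm, top edge about 115 mm high; origin at the centre of its underside, its front (-x) roughly towards the robot, its head slopes down to the front
- window: the reader's square dark sloping window, 80 by 80 mm, with a white ring 68 mm across (6 mm wide) in its middle; origin at the centre of the glass surface, 85 mm above the bench; its z axis points square out of the glass, up and towards the reader's front, 0.6 rad (34 degrees) from vertical; its y axis is level
- mouse: bystander: black computer mouse, 100 by 58 by 32 mm, on a round white mat, to be left alone
- clamp: bystander: small steel specimen clamp, 50 by 36 by 30 mm, to be left alone
- screwdriver: bystander: grey-handled screwdriver lying flat, to be left alone
Not all that is in view belongs to the job. What is shaped like the tin_b but pink is not meant.

How it is judged:
By the outcome, as a careful person would: the job done as asked, in the order asked, and still so for the second after the job is handed in, while the arm keeps its last pose, push and grip.
It also fails if it takes over 67 s, if anything falls off the work surface, if the arm or the gripper's body presses on something with over 40 N, if the wrist force passes 120 N, or if a joint passes its speed limit or range.

## Working session

There is one attempt and no reset: what is moved stays moved. The work goes in short steps, Python scripts to look and compute and a tool call to move; the robot and the scene stay as the last step left them, time stands still between calls to the robot, and variables do not carry over. Pictures are saved under pics/ and viewed, at most 10 in all, crops included, and the job is handed in when it is done.

Besides the shell and the picture viewer there is one more tool, called as name(argument=value, ...) on one line, values as JSON. step_arm: Moves the arm, as the interface text tells. Its arguments: {"type":"object","properties":{"plan":{"type":"array"},"newtons":{"type":"number"}},"required":["plan"]}

```bash
ls; mkdir -p pics; python3 - <<'E'
from plant import r,eyes,workorder
import cv2,numpy as np
for n in("side","top"):
    im=eyes.capture(n); cv2.imwrite(f"pics/{n}0.png",im[:,:,::-1])
    m=eyes.camera_model(n); print(n,{k:(np.round(v,4).tolist() if k=="world_to_cam" else v) for k,v in m.items()})
s=r.get_state(); print(s)
E
```

```text
pics
side {'fov_y': 57.3870192946208, 'cx': 279.56738472077495, 'cy': 214.1518508446619, 'world_to_cam': [[-0.9973, -0.0711, 0.0165, 0.5487], [0.0544, -0.5742, 0.8169, -0.0859], [-0.0486, 0.8156, 0.5765, -0.916], [0.0, 0.0, 0.0, 1.0]]}
top {'fov_y': 43.56598253568142, 'cx': 282.9323130972401, 'cy': 205.1187671153158, 'world_to_cam': [[-0.019, -0.9998, -0.0058, 0.025], [0.9883, -0.0196, 0.1511, -0.5801], [-0.1512, -0.0029, 0.9885, -1.0934], [0.0, 0.0, 0.0, 1.0]]}
{'time_s': 0.1, 'joints': array([ 8.38292236e+01,  2.05872173e+01,  6.40788901e-01, -1.50154628e-02,
       -7.01353374e+01, -1.65081967e+01]), 'qd': array([ 0.03729566, -0.12406335,  0.13371011,  0.0530196 , -0.07259113,
       -0.01838663]), 'joint_torque': array([-1.48745155e-03, -5.84160519e+01,  2.93751830e+01,  7.01553449e+00,
        1.01950337e-02, -5.54504402e-05]), 'tcp_pos': array([0.26011939, 0.62242075, 0.22573963]), 'eef_rot': array([ 1.79917593e+02, -9.70122867e-03, -2.26840785e+01]), 'contact_force': array([ 0.09956462, -0.13444633,  0.08671023]), 'moment': array([ 0.00450828, -0.01960837,  0.05796841]), 'gripper_force': 0.0, 'gripper_width': 0.08747740516131296}
```

View pics/top0.png

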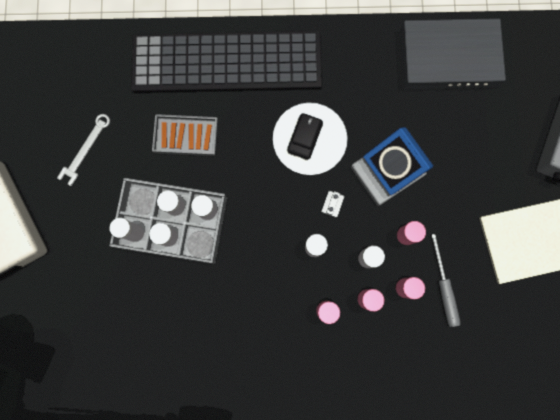

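View pics/side0.png

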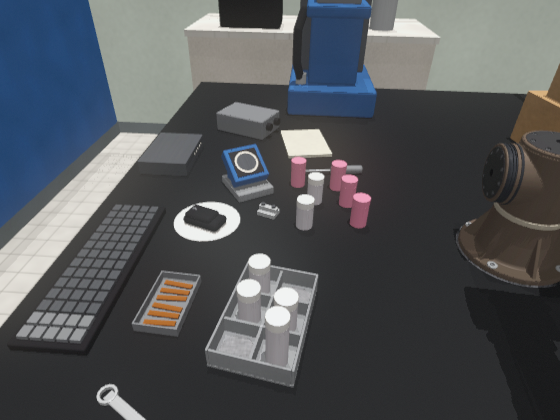

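Top view: loose white tins at about (317,245) and (373,257). The pink ones are at (413,232), (411,288), (372,300) and (328,312). In the crate the lids are at (120,228), (168,201), (160,233) and (202,206), and the free cells with pads at (142,198) and (200,243). The leaning one at (120,228) is the tall tin, which the side view confirms at (277,330). Next I'll check this with crops.

```bash
cat > h.py <<'E'
import cv2,numpy as np
from plant import r,eyes,workorder
def K(n):
    m=eyes.camera_model(n); f=210/np.tan(np.radians(m["fov_y"]/2)); return f,m["cx"],m["cy"],np.array(m["world_to_cam"])
def p2w(n,uv,z):
    f,cx,cy,T=K(n); d=np.array([(uv[0]-cx)/f,-(uv[1]-cy)/f,-1.]); R=T[:3,:3]; c=-R.T@T[:3,3]; d=R.T@d
    return c+d*(z-c[2])/d[2]
def w2p(n,p):
    f,cx,cy,T=K(n); q=T[:3,:3]@np.array(p)+T[:3,3]; return np.array([cx+f*q[0]/-q[2],cy-f*q[1]/-q[2]])
def st():
    s=r.get_state(); return {k:np.round(s[k],4).tolist() for k in("time_s","tcp_pos","eef_rot","gripper_width","gripper_force","contact_force","joints")}
E
python3 - <<'E'
from h import *
im=cv2.imread("pics/top0.png")
a=cv2.resize(im[165:275,95:235],None,fx=5,fy=5,interpolation=cv2.INTER_CUBIC); cv2.imwrite("pics/crate.png",a)
b=cv2.resize(im[120:270,290:440],None,fx=4,fy=4,interpolation=cv2.INTER_CUBIC); cv2.imwrite("pics/reader.png",b)
hsv=cv2.cvtColor(im,cv2.COLOR_BGR2HSV); w=((hsv[...,2]>190)&(hsv[...,1]<40)).astype(np.uint8)
n,l,s,c=cv2.connectedComponentsWithStats(w)
for i in range(1,n):
    if 40<s[i,4]<1500:
        print(c[i].round(1),s[i,2:],[p2w("top",c[i],z)[:2].round(4).tolist() for z in (.08,.085,.12)])
E
```

```text
[ 82.1 152.5] [ 50  64 443] [[0.6972, 0.4399], [0.6958, 0.4379], [0.6866, 0.4241]]
[395.  161.3] [ 30  31 181] [[0.6643, -0.2257], [0.6631, -0.2246], [0.6549, -0.217]]
[167.2 200.5] [ 21  20 335] [[0.5898, 0.2567], [0.5889, 0.2556], [0.5831, 0.2476]]
[332.6 203.6] [ 21  24 272] [[0.5762, -0.0905], [0.5754, -0.09], [0.5701, -0.0868]]
[201.4 205. ] [ 20  21 335] [[0.5786, 0.1846], [0.5778, 0.1838], [0.5724, 0.1782]]
[119.1 227.2] [ 19  19 292] [[0.5353, 0.3563], [0.5347, 0.3547], [0.5307, 0.3436]]
[159.5 233.1] [ 22  21 347] [[0.5211, 0.2716], [0.5206, 0.2704], [0.517, 0.2621]]
[316.2 244.4] [ 21  20 334] [[0.4913, -0.0538], [0.4909, -0.0535], [0.4883, -0.0514]]
[438.2 256. ] [12 44 60] [[0.4627, -0.3045], [0.4624, -0.303], [0.4607, -0.2929]]
[373.3 256.2] [ 21  21 339] [[0.4648, -0.1707], [0.4646, -0.1698], [0.4628, -0.164]]
```

View pics/crate.png

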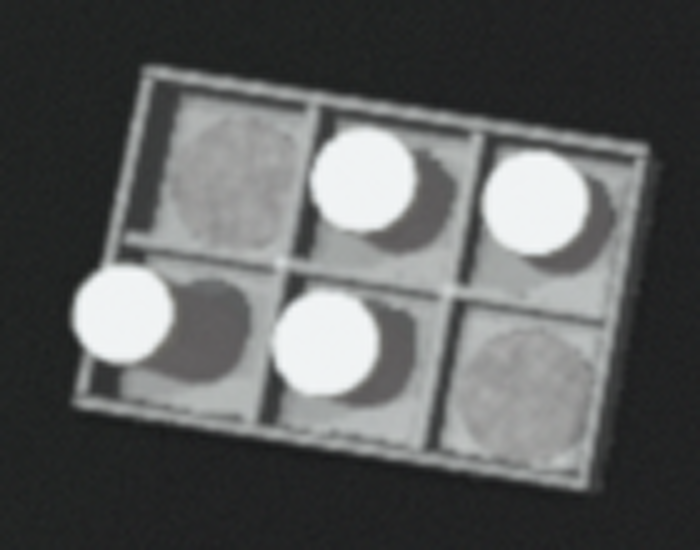

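View pics/reader.png

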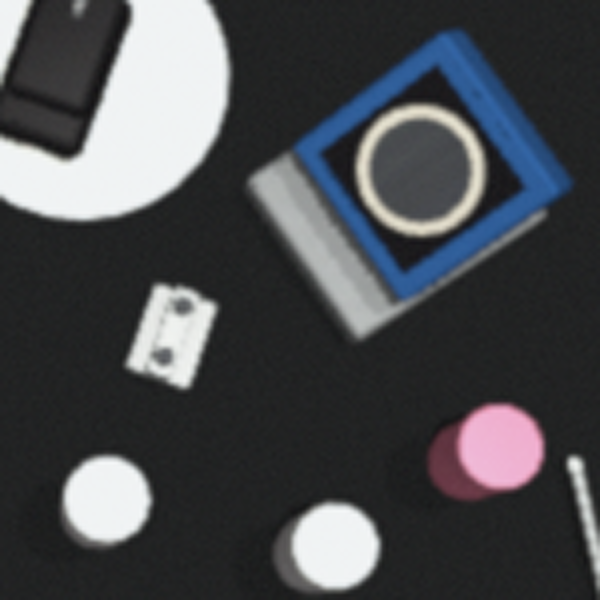

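```bash
python3 - <<'E'
from h import *
from scipy.optimize import least_squares
full=lambda p,s,o:(np.array(p)+.5)/s-.5+np.array(o)
C=[full(p,5,(95,165)) for p in [(147,66),(650,147),(597,487),(75,403)]]
W=np.array([p2w("top",c,.045)[:2] for c in C]); print(W.round(4).tolist())
# TL=+x+y, TR=+x-y, BR=-x-y, BL=-x+y
M=np.array([[75.5,112],[75.5,-112],[-75.5,-112],[-75.5,112]])/1e3
rot=lambda a:np.array([[np.cos(a),-np.sin(a)],[np.sin(a),np.cos(a)]])
f=lambda p:((M@rot(p[2]).T+p[:2])-W).ravel()
s=least_squares(f,[.55,.25,0]); x=s.x
print("crate",x[:2],np.degrees(x[2]),"res",s.fun.round(4))
for i in (1,-1):
    for j in (1,0,-1): print("cell",i,j,(rot(x[2])@[i*.0365,j*.073]+x[:2]).round(4))
for n,z in [((400-0,0),0)]: pass
Q=[full(p,4,(290,120)) for p in [(437,67),(523,185),(402,272),(320,150)]]
# window: fit centre xy yaw, z=.085
def wp(p):
    c=np.array([p[0],p[1],.085]); a=p[2]; fr=np.array([np.cos(a),np.sin(a),0]) # front dir
    n=np.sin(.6)*fr+np.cos(.6)*np.array([0,0,1]); y=np.cross([0,0,1],fr); u=np.cross(y,n)
    return c,n,y,u
def g(p):
    c,n,y,u=wp(p); o=[]
    for (a,b),q in zip([(-1,1),(-1,-1),(1,-1),(1,1)],Q):
        best=None
        o.append(w2p("top",c+.04*a*D*u+.04*b*E*y)-q)
    o.append(3*(w2p("top",c)-[395.,161.3]))
    return np.concatenate(o)
for D in (1,-1):
  for E in (1,-1):
    for a0 in (1.5,2.2,3.,):
      s=least_squares(g,[.66,-.22,a0]); print("win",D,E,s.x[:2].round(4),np.degrees(s.x[2]).round(2),s.cost.round(2),s.fun.round(1) if s.cost<20 else "")
im=eyes.capture("side"); hsv=cv2.cvtColor(im,cv2.COLOR_RGB2HSV)
for nm,p in {"a":(.4913,-.0538,.08),"b":(.4648,-.1707,.08),"tall":(.5307,.3436,.12),"k1":(.5889,.2556,.085),"k2":(.5778,.1838,.085),"k3":(.5206,.2704,.085),"ring":(.6631,-.2246,.085)}.items(): print(nm,w2p("side",p).round(1))
for i,(w,z) in enumerate(zip(W,[.045]*4)): print("c",i,w2p("side",[*w,z]).round(1))
a=cv2.resize(im[130:390,190:370],None,fx=2.3,fy=2.3,interpolation=cv2.INTER_CUBIC)[:,:,::-1]; cv2.imwrite("pics/side1.png",a)
E
```

```text
[[0.6477, 0.3597], [0.6073, 0.1399], [0.4608, 0.1628], [0.5009, 0.3867]]
crate [0.55417509 0.2622867 ] -10.084072147567884 res [ 0.0005 -0.0004  0.0016 -0.0011 -0.0006  0.0024 -0.0015 -0.0009]
cell 1 1 [0.6029 0.3278]
cell 1 0 [0.5901 0.2559]
cell 1 -1 [0.5773 0.184 ]
cell -1 1 [0.531  0.3405]
cell -1 0 [0.5182 0.2687]
cell -1 -1 [0.5055 0.1968]
win 1 1 [ 0.6633 -0.2249] -48.85 1842.91 
win 1 1 [ 0.6633 -0.2249] -48.85 1842.91 Traceback (most recent call last):
  File "<stdin>", line 31, in <module>
    return func(*args, **kwargs)
    result = trf(vector_fun.fun, vector_fun.jac, x0, f0, J0, lb, ub, ftol, xtol,
                 gtol, max_nfev, x_scale, loss_function, tr_solver,
                 tr_options.copy(), verbose, callback=callback_wrapped)
    return trf_no_bounds(
        fun, jac, x0, f0, J0, ftol, xtol, gtol, max_nfev, x_scale,
        loss_function, tr_solver, tr_options, verbose, callback=callback)
    J = jac(x)
    self._update_jac()
    ~~~~~~~~~~~~~~~~^^
    self.J = self.jac_wrapped(xp_copy(self.x), f0=self.f)
             ~~~~~~~~~~~~~~~~^^^^^^^^^^^^^^^^^^^^^^^^^^
[... 561 characters left out ...]
           ^^^^^^^
    f = np.atleast_1d(self.fun(x, *self.args, **self.kwargs))
                      ~~~~~~~~^^^^^^^^^^^^^^^^^^^^^^^^^^^^^^
    return np.atleast_1d(self.fun(x))
                         ~~~~~~~~^^^
    return self.f(x, *self.args, **self.kwargs)
           ~~~~~~^^^^^^^^^^^^^^^^^^^^^^^^^^^^^^
  File "<stdin>", line 25, in g
  File "h.py", line 9, in w2p
    f,cx,cy,T=K(n); q=T[:3,:3]@np.array(p)+T[:3,3]; return np.array([cx+f*q[0]/-q[2],cy-f*q[1]/-q[2]])
              ~^^^
  File "h.py", line 4, in K
    m=eyes.camera_model(n); f=210/np.tan(np.radians(m["fov_y"]/2)); return f,m["cx"],m["cy"],np.array(m["world_to_cam"])
ValueError: time passes only in moves, steps and waits
```

```bash
sed -i 's/^def K/import functools\n@functools.lru_cache\ndef K/' h.py; python3 - <<'E'
from h import *
from scipy.optimize import least_squares
full=lambda p,s,o:(np.array(p)+.5)/s-.5+np.array(o)
Q=[full(p,4,(290,120)) for p in [(437,67),(523,185),(402,272),(320,150)]]
def g(p):
    c=np.array([p[0],p[1],.085]); a=p[2]; fr=np.array([np.cos(a),np.sin(a),0])
    n=np.sin(.6)*fr+np.cos(.6)*np.array([0,0,1]); y=np.cross([0,0,1],fr); u=np.cross(y,n)
    o=[w2p("top",c+.04*i*u+.04*j*y)-q for (i,j),q in zip([(-1,-1),(-1,1),(1,1),(1,-1)],Q)]
    o.append(3*(w2p("top",c)-[395.,161.3])); return np.concatenate(o)
s=least_squares(g,[.66,-.22,2.5]); print("win",s.x[:2].round(4),np.degrees(s.x[2]).round(2),s.fun.round(1))
im=eyes.capture("side")
for nm,p in {"a":(.4913,-.0538,.08),"b":(.4648,-.1707,.08),"tall":(.5307,.3436,.12),"k1":(.5889,.2556,.085),"k2":(.5778,.1838,.085),"k3":(.5206,.2704,.085),"ring":(.6631,-.2246,.085)}.items(): print(nm,((w2p("side",p)-[190,130]+.5)*2.3-.5).round(1))
R=lambda a:np.array([[np.cos(a),-np.sin(a)],[np.sin(a),np.cos(a)]])
for m in [(75.5,112),(75.5,-112),(-75.5,-112),(-75.5,112)]:
    w=R(np.radians(-10.08))@np.array(m)/1e3+[.5542,.2623]; print(m,((w2p("side",[*w,.045])-[190,130]+.5)*2.3-.5).round(1))
cv2.imwrite("pics/side1.png",cv2.resize(im[130:390,190:370],None,fx=2.3,fy=2.3,interpolation=cv2.INTER_CUBIC)[:,:,::-1])
E
```

```text
win [ 0.6628 -0.2242] 121.78 [ 0.3 -1.6  0.9  0.4  0.5 -0.2 -0.1 -0.3 -0.5  0.5]
a [266.7 159.3]
b [291.  106.3]
tall [202.1 427. ]
k1 [135.5 362.6]
k2 [160.2 301.4]
k3 [221.9 382.5]
ring [129.  73.]
(75.5, 112) [ 34.6 503.4]
(75.5, -112) [132.5 298.9]
(-75.5, -112) [295.9 329.2]
(-75.5, 112) [241.8 552.4]
```

View pics/side1.png

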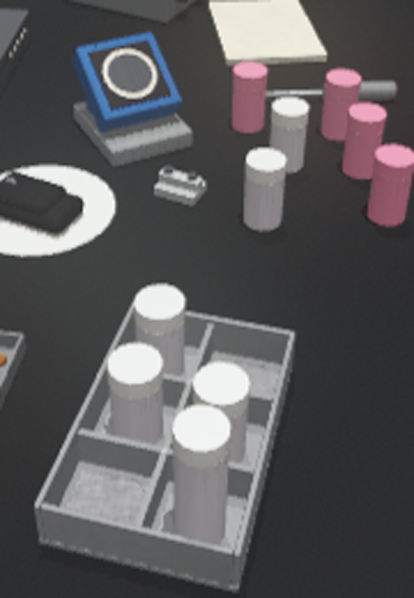

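Both views agree within about 1 px (side crop: lids at (266,160), (290,106) and (201,428), ring at (129,73)). The tall tin is in the near-left cell, and the pads are in the far-left and near-right cells. The loose white tins are at (317,245) and (373,257), and all the pink ones are rejected.

The tool can't be tilted, so I'll pivot the tall tin in the pads by pulling it over the crate wall.

```bash
cat >> h.py <<'E'
def mv(c,t):
    "c,t: x,y,z,yaw(deg) -> shares in tool axes of c"
    a=np.radians(c[3]); d=np.array(t[:3])-c[:3]
    return np.round([(d@[np.cos(a),np.sin(a),0])/.25,(d@[np.sin(a),-np.cos(a),0])/.25,-d[2]/.25,(c[3]-t[3])/60],3).tolist()
def here():
    s=r.get_state(); return [*s["tcp_pos"],s["eef_rot"][2]]
E
python3 - <<'E'
from h import *
full=lambda p,s,o:(np.array(p)+.5)/s-.5+np.array(o)
def ang(p,q,z,zs=None):
    a,b=[p2w("top",full(x,4,(290,120)),z) for x in(p,q)]; d=b-a; return np.degrees(np.arctan2(d[1],d[0])),np.linalg.norm(d)
print("front",ang((320,150),(402,272),.0624),"back",ang((437,67),(523,185),.1076),"base",ang((250,185),(357,338),.02),"blue",ang((297,150),(402,300),.06))
for p in [(413,232),(411,288),(372,300),(328,312)]: print(p2w("top",p,.08).round(3))
c=[.26,.623,.227,-22.7]; A=[.4913,-.0538,.17,20]
print(mv(c,A))
E
```

```text
front (np.float64(-148.91628348692873), np.float64(0.07910920596979283)) back (np.float64(-147.22352214786108), np.float64(0.0757452036963772)) base (np.float64(-147.5655443185607), np.float64(0.10383436059768061)) blue (np.float64(-147.75009264319067), np.float64(0.09856378346016918))
[ 0.513 -0.255  0.08 ]
[ 0.399 -0.245  0.08 ]
[ 0.376 -0.164  0.08 ]
[ 0.354 -0.074  0.08 ]
[1.898, 2.14, 0.228, -0.712]
```

step_arm(plan=[[0.95,1,0.1,0,64],[0.95,1,0.1,0,64],[0.95,1,0.1,0,64],[0.95,1,0.1,0,64],[0.95,1,0.1,0,64],[0.95,1,0.1,0,64],[0.95,1,0.1,0,64],[0.95,1,0.1,0,64],[0.95,1,0.1,0,64]], newtons=20)

```text
time_s: 0.9
tcp_pos: [0.3831, 0.2958, 0.2011]
eef_rot: [179.9, 0.0, -22.8]
contact_force: [0.1, -0.3, -0.8]
gripper_width: 0.064
gripper_force: 0.0
```

step_arm(plan=[[0.948,1,0.128,-0.712,64],[0.948,1,0.128,-0.712,64],[0.948,1,0.128,-0.712,64],[0.948,1,0.128,-0.712,64],[0.948,1,0.128,-0.712,64],[0.948,1,0.128,-0.712,64],[0.948,1,0.128,-0.712,64],[0.948,1,0.128,-0.712,64],[0.948,1,0.128,-0.712,64],[0.948,1,0.128,-0.712,64],[0.948,1,0.128,-0.712,64]])

```text
time_s: 1.82
tcp_pos: [0.5053, -0.0238, 0.1688]
eef_rot: [-180.0, 0.1, 19.8]
contact_force: [-0.0, 1.6, -0.2]
gripper_width: 0.0638
gripper_force: 0.0
```

```bash
python3 - <<'E'
from h import *
print(st()); c=here(); print(mv(c,[.4913,-.0538,.051,20]))
E
```

```text
{'time_s': 1.8167, 'tcp_pos': [0.5053, -0.0238, 0.1688], 'eef_rot': [-179.9982, 0.0896, 19.7735], 'gripper_width': 0.0638, 'gripper_force': 0.0, 'contact_force': [-0.0131, 1.5549, -0.1783], 'joints': [19.5785, 7.3884, -25.0338, -0.0018, -57.6674, 90.196]}
[-0.093, 0.094, 0.471, -0.004]
```

step_arm(plan=[[0,0,0,0,64],[0,0,0,0,64]])

```text
time_s: 1.98
tcp_pos: [0.5051, -0.0207, 0.1696]
eef_rot: [-180.0, -0.0, 20.1]
contact_force: [0.4, 0.4, -0.3]
gripper_width: 0.0641
gripper_force: 0.0
```

```bash
python3 - <<'E'
from h import *
print(st()); c=here(); print(mv(c,[.4913,-.0538,.051,20]))
E
```

```text
{'time_s': 1.9833, 'tcp_pos': [0.5051, -0.0207, 0.1696], 'eef_rot': [-179.9915, -0.0066, 20.0825], 'gripper_width': 0.0641, 'gripper_force': 0.0, 'contact_force': [0.4336, 0.4084, -0.2715], 'joints': [19.9405, 7.2569, -25.0678, -0.0101, -57.6686, 90.1474]}
[-0.097, 0.105, 0.474, 0.001]
```

step_arm(plan=[[-0.097,0.103,0.1,0,64],[-0.097,0.103,0.2,0,64],[-0.097,0.103,0.35,0,64],[-0.097,0.103,0.474,0,64],[-0.097,0.103,0.474,0,64],[-0.097,0.103,0.474,0,38],[-0.097,0.103,0.474,0,38],[-0.097,0.103,0.474,0,38],[-0.097,0.103,0.474,0,38],[-0.097,0.103,0.474,0,38]])

```text
time_s: 2.82
tcp_pos: [0.4929, -0.0534, 0.053]
eef_rot: [180.0, -0.2, 20.1]
contact_force: [-1.4, 1.9, 8.5]
gripper_width: 0.0431
gripper_force: 20.0
```

```bash
python3 - <<'E'
from h import *
print(st()); c=here(); print(mv(c,[.603,.328,.17,20]))
E
```

```text
{'time_s': 2.8167, 'tcp_pos': [0.4929, -0.0534, 0.053], 'eef_rot': [179.9735, -0.2248, 20.082], 'gripper_width': 0.0431, 'gripper_force': 20.0004, 'contact_force': [-1.4102, 1.8659, 8.4641], 'joints': [16.5876, 14.5947, -34.4283, 0.0195, -40.7511, 93.4796]}
[0.937, -1.282, -0.468, 0.001]
```

step_arm(plan=[[0,0,-0.15,0,38],[0,0,-0.3,0,38],[0.65,-0.9,-0.6,0,38],[0.65,-0.9,-0.6,0,38],[0.65,-0.9,-0.6,0,38],[0.65,-0.9,-0.6,0,38],[0.65,-0.9,-0.6,0,38],[0.65,-0.9,-0.6,0,38],[0.65,-0.9,-0.6,0,38],[0.65,-0.9,-0.6,0,38],[0.65,-0.9,-0.6,0,38]])

```text
time_s: 3.73
tcp_pos: [0.5671, 0.2151, 0.2017]
eef_rot: [-180.0, -0.1, 20.2]
contact_force: [-0.7, -0.7, -1.3]
gripper_width: 0.0434
gripper_force: 20.0
```

step_arm(plan=[[0.294,-0.382,0,0,38],[0.294,-0.382,0,0,38],[0.294,-0.382,0,0,38],[0.294,-0.382,0,0,38],[0.294,-0.382,0,0,38],[0.294,-0.382,0,0,38]])

```text
time_s: 4.23
tcp_pos: [0.6027, 0.3269, 0.2007]
eef_rot: [180.0, 0.1, 20.0]
contact_force: [0.4, 0.1, -0.4]
gripper_width: 0.0436
gripper_force: 20.0
```

```bash
python3 - <<'E'
from h import *
print(st()); c=here(); print(mv(c,[.603,.328,.0575,20]))
cv2.imwrite("pics/top2.png",cv2.resize(eyes.capture("top")[150:290,80:260],None,fx=4,fy=4,interpolation=cv2.INTER_CUBIC)[:,:,::-1])
E
```

```text
{'time_s': 4.2333, 'tcp_pos': [0.6027, 0.3269, 0.2007], 'eef_rot': [179.9813, 0.0768, 20.0146], 'gripper_width': 0.0436, 'gripper_force': 19.9974, 'contact_force': [0.3508, 0.0715, -0.4332], 'joints': [44.7123, 22.4687, 0.1627, -0.0163, -67.7716, 65.3085]}
[0.003, -0.004, 0.573, 0.0]
```

step_arm(plan=[[0.002,-0.003,0.16,0,38],[0.002,-0.003,0.32,0,38],[0.002,-0.003,0.46,0,38],[0.002,-0.003,0.52,0,38],[0.002,-0.003,0.55,0,38],[0.002,-0.003,0.565,0,38],[0.002,-0.003,0.575,0,38],[0.002,-0.003,0.58,0,38],[0.002,-0.003,0.58,0,38]])

```text
time_s: 5.03
tcp_pos: [0.6044, 0.3292, 0.0582]
eef_rot: [-180.0, -0.2, 20.0]
contact_force: [0.9, -2.2, 2.4]
gripper_width: 0.0436
gripper_force: 20.0
```

step_arm(plan=[[0,0,0,0,53],[0,0,0,0,53],[0,0,0,0,53],[0,0,-0.12,0,53],[0,0,-0.25,0,53],[0,0,-0.4,0,64],[0,0,-0.5,0,64],[0,0,-0.5,0,64]])

```text
time_s: 5.7
tcp_pos: [0.6063, 0.3308, 0.1888]
eef_rot: [-179.8, -0.6, 20.1]
contact_force: [1.3, -0.1, 0.7]
gripper_width: 0.0626
gripper_force: 0.0
```

```bash
python3 - <<'E'
from h import *
print(st()); c=here(); print(mv(c,[.4648,-.1707,.051,20]))
im=eyes.capture("top"); w=((im.min(2)>180)).astype(np.uint8)
n,l,s,q=cv2.connectedComponentsWithStats(w)
for i in range(1,n):
    if 150<s[i,4]<500: print(q[i].round(1),s[i,2:],p2w("top",q[i],.085)[:2].round(4))
E
```

```text
{'time_s': 5.7, 'tcp_pos': [0.6063, 0.3308, 0.1888], 'eef_rot': [-179.8461, -0.6035, 20.1003], 'gripper_width': 0.0626, 'gripper_force': 0.0, 'contact_force': [1.2505, -0.0935, 0.6911], 'joints': [44.8043, 22.9475, -0.7598, 0.1233, -65.6802, 65.2466]}
[-1.221, 1.689, 0.551, 0.002]
[395.1 161.7] [ 30  31 168] [ 0.6623 -0.2247]
[167.5 201.3] [ 21  20 305] [0.5871 0.2548]
[332.5 203.4] [ 22  25 299] [ 0.5759 -0.0899]
[201.6 205.1] [ 21  21 347] [0.5776 0.1835]
[119.9 227.9] [ 20  19 261] [0.5331 0.353 ]
[159.6 233.2] [ 22  21 355] [0.5205 0.2703]
[373.3 256.2] [ 22  21 347] [ 0.4646 -0.1698]
[413.3 288. ] [ 18  19 265] [ 0.3986 -0.2483]
[372.9 300. ] [ 19  19 292] [ 0.376  -0.1652]
[328.8 312.4] [ 19  20 297] [ 0.3531 -0.0749]
```

step_arm(plan=[[-0.6,0.9,-0.05,0,62],[-0.6,0.9,-0.05,0,62],[-0.6,0.9,-0.05,0,62],[-0.6,0.9,-0.05,0,62],[-0.6,0.9,-0.05,0,62],[-0.6,0.9,-0.05,0,62],[-0.6,0.9,-0.05,0,62],[-0.6,0.9,-0.05,0,62]])

```text
time_s: 6.42
tcp_pos: [0.5378, 0.0625, 0.1936]
eef_rot: [-180.0, 0.0, 19.9]
contact_force: [0.2, 0.6, -0.2]
gripper_width: 0.062
gripper_force: 0.0
```

step_arm(plan=[[-0.61,0.784,0.05,0,62],[-0.61,0.784,0.05,0,62],[-0.61,0.784,0.05,0,62],[-0.61,0.784,0.05,0,62],[-0.61,0.784,0.05,0,62],[-0.61,0.784,0.05,0,62],[-0.61,0.784,0.05,0,62],[-0.61,0.784,0.05,0,62],[-0.61,0.784,0.05,0,62]])

```text
time_s: 7.17
tcp_pos: [0.4636, -0.1703, 0.1808]
eef_rot: [-180.0, 0.0, 20.0]
contact_force: [-0.6, 0.7, 0.2]
gripper_width: 0.062
gripper_force: 0.0
```

```bash
python3 - <<'E'
from h import *
print(st()); c=here(); print(mv(c,[.4648,-.1707,.051,20]))
E
```

```text
{'time_s': 7.1667, 'tcp_pos': [0.4636, -0.1703, 0.1808], 'eef_rot': [-179.9868, 0.0121, 19.9823], 'gripper_width': 0.062, 'gripper_force': 0.0, 'contact_force': [-0.5523, 0.7161, 0.2272], 'joints': [2.6727, 5.5174, -25.4819, -0.0105, -59.0162, 107.3149]}
[0.004, 0.003, 0.519, -0.0]
```

step_arm(plan=[[0.004,0.003,0.15,0,62],[0.004,0.003,0.3,0,62],[0.004,0.003,0.42,0,62],[0.004,0.003,0.519,0,62],[0.004,0.003,0.519,0,62],[0.004,0.003,0.519,0,38],[0.004,0.003,0.519,0,38],[0.004,0.003,0.519,0,38],[0.004,0.003,0.519,0,38],[0.004,0.003,0.519,0,38]])

```text
time_s: 8.0
tcp_pos: [0.4663, -0.1705, 0.053]
eef_rot: [179.9, -0.2, 20.1]
contact_force: [0.3, 2.7, 6.1]
gripper_width: 0.0436
gripper_force: 20.0
```

```bash
python3 - <<'E'
from h import *
print(st()); c=here(); print(mv(c,[.505,.197,.18,20]))
E
```

```text
{'time_s': 8.0, 'tcp_pos': [0.4663, -0.1705, 0.053], 'eef_rot': [179.9298, -0.203, 20.0645], 'gripper_width': 0.0436, 'gripper_force': 19.9995, 'contact_force': [0.3293, 2.666, 6.1166], 'joints': [2.6465, 14.656, -34.3297, 0.0095, -40.7995, 107.4107]}
[0.65, -1.328, -0.508, 0.001]
```

step_arm(plan=[[0,0,-0.15,0,38],[0,0,-0.3,0,38],[0.4,-0.9,-0.55,0,38],[0.4,-0.9,-0.55,0,38],[0.4,-0.9,-0.55,0,38],[0.4,-0.9,-0.55,0,38],[0.4,-0.9,-0.55,0,38],[0.4,-0.9,-0.55,0,38],[0.4,-0.9,-0.55,0,38],[0.4,-0.9,-0.55,0,38],[0.4,-0.9,-0.55,0,38]])

```text
time_s: 8.92
tcp_pos: [0.4811, 0.0751, 0.189]
eef_rot: [-180.0, -0.0, 20.1]
contact_force: [-0.1, 0.8, -2.2]
gripper_width: 0.0436
gripper_force: 20.0
```

step_arm(plan=[[0.252,-0.427,0,0,38],[0.252,-0.427,0,0,38],[0.252,-0.427,0,0,38],[0.252,-0.427,0,0,38],[0.252,-0.427,0,0,38],[0.252,-0.427,0,0,38]])

```text
time_s: 9.42
tcp_pos: [0.5037, 0.1954, 0.1881]
eef_rot: [180.0, 0.1, 20.0]
contact_force: [0.3, -0.1, -1.2]
gripper_width: 0.0435
gripper_force: 20.0
```

```bash
python3 - <<'E'
from h import *
print(st()); c=here(); print(mv(c,[.505,.197,.0565,20]))
E
```

```text
{'time_s': 9.4167, 'tcp_pos': [0.5037, 0.1954, 0.1881], 'eef_rot': [179.9698, 0.1077, 19.9815], 'gripper_width': 0.0435, 'gripper_force': 19.9973, 'contact_force': [0.2554, -0.0915, -1.1858], 'joints': [41.9824, 9.6583, -19.4773, -0.0141, -60.9756, 68.006]}
[0.007, -0.004, 0.526, -0.0]
```

step_arm(plan=[[0.004,-0.003,0.15,0,38],[0.004,-0.003,0.3,0,38],[0.004,-0.003,0.42,0,38],[0.004,-0.003,0.48,0,38],[0.004,-0.003,0.5,0,38],[0.004,-0.003,0.515,0,38],[0.004,-0.003,0.525,0,38],[0.004,-0.003,0.53,0,38],[0.004,-0.003,0.53,0,38]])

```text
time_s: 10.17
tcp_pos: [0.5058, 0.1979, 0.0581]
eef_rot: [-180.0, -0.1, 20.0]
contact_force: [0.9, -0.8, 0.0]
gripper_width: 0.0438
gripper_force: 20.0
```

step_arm(plan=[[0,0,0,0,53],[0,0,0,0,53],[0,0,0,0,53],[0,0,-0.12,0,53],[0,0,-0.25,0,53],[0,0,-0.4,0,60],[0,0,-0.5,0,60],[0.297,-0.516,-0.5,0.5,60],[0.297,-0.516,-0.5,0.5,60],[0.297,-0.516,-0.5,0.5,60],[0.297,-0.516,-0.5,0.5,60],[0.297,-0.516,-0.5,0.5,60]])

```text
time_s: 11.17
tcp_pos: [0.531, 0.349, 0.1808]
eef_rot: [-180.0, -0.0, -10.2]
contact_force: [0.5, -0.4, -0.0]
gripper_width: 0.0603
gripper_force: 0.0
```

step_arm(plan=[[0,0,0,0,58],[0,0,0,0,58]])

```text
time_s: 11.33
tcp_pos: [0.53, 0.3443, 0.181]
eef_rot: [180.0, 0.0, -9.8]
contact_force: [1.2, 0.4, -0.5]
gripper_width: 0.0586
gripper_force: 0.0
```

```bash
python3 - <<'E'
from h import *
print(st()); c=here(); print(mv(c,[.5307,.3436,.085,-10]))
a=eyes.capture("side"); cv2.imwrite("pics/side2.png",cv2.resize(a[150:400,180:380],None,fx=2.4,fy=2.4,interpolation=cv2.INTER_CUBIC)[:,:,::-1])
E
```

```text
{'time_s': 11.3333, 'tcp_pos': [0.53, 0.3443, 0.181], 'eef_rot': [179.9693, 0.0256, -9.8339], 'gripper_width': 0.0586, 'gripper_force': 0.0, 'contact_force': [1.183, 0.3978, -0.4773], 'joints': [50.6719, 18.3653, -8.6601, -0.0081, -63.0139, 29.4978]}
[0.003, 0.002, 0.384, 0.003]
```

View pics/side2.png

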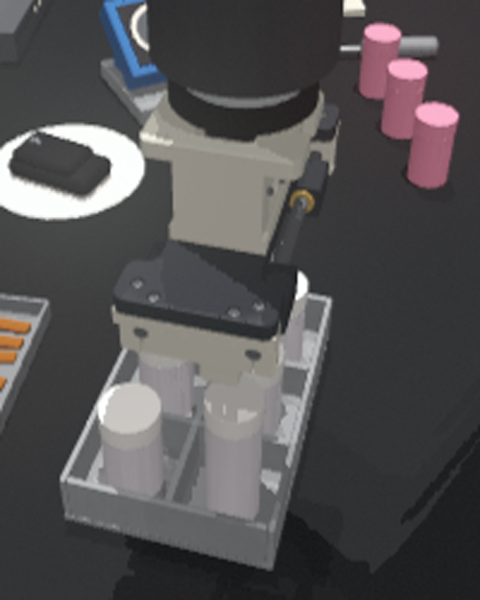

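Tin A stands upright in the far-left cell at crop (130,440) and tin B in its own cell at (300,310). The gripper is directly over the tall tin at (232,430).

step_arm(plan=[[0.003,0,0.12,0,56],[0.003,0,0.25,0,56],[0.003,0,0.34,0,56],[0.003,0,0.376,0,56],[0.003,0,0.376,0,56],[0.003,0,0.376,0,34],[0.003,0,0.376,0,34],[0.003,0,0.376,0,34],[0.003,0,0.376,0,34],[0.003,0,0.336,0,34],[0.003,0,0.336,0,34]], newtons=20)

```text
time_s: 12.3
tcp_pos: [0.5318, 0.345, 0.0996]
eef_rot: [-179.9, -0.1, -9.9]
contact_force: [0.1, 1.1, -1.9]
gripper_width: 0.0396
gripper_force: 20.0
```

```bash
python3 - <<'E'
from h import *
print(st())
E
```

```text
{'time_s': 12.3, 'tcp_pos': [0.5318, 0.345, 0.0996], 'eef_rot': [-179.8844, -0.0892, -9.9373], 'gripper_width': 0.0396, 'gripper_force': 19.9798, 'contact_force': [0.1472, 1.0537, -1.8539], 'joints': [50.6, 22.5969, -14.0418, 0.026, -53.2167, 29.4472]}
```

step_arm(plan=[[-0.04,0,0,0,34],[-0.06,0,0,0,34],[-0.08,0,0,0,34],[-0.1,0,0,0,34],[-0.12,0,0,0,34],[-0.14,0,0,0,34],[-0.14,0,0,0,34]], newtons=10)

```text
time_s: 12.88
tcp_pos: [0.4958, 0.3507, 0.0975]
eef_rot: [-180.0, 0.0, -9.9]
contact_force: [1.7, -0.6, -1.8]
gripper_width: 0.0397
gripper_force: 10.0
```

```bash
python3 - <<'E'
from h import *
print(st())
for n,(u,v) in {"side":(200,210),"top":(60,170)}.items():
    a=eyes.capture(n); cv2.imwrite(f"pics/{n}3.png",cv2.resize(a[v:v+150,u:u+180],None,fx=3.3,fy=3.3,interpolation=cv2.INTER_CUBIC)[:,:,::-1])
E
```

```text
{'time_s': 12.8833, 'tcp_pos': [0.4958, 0.3507, 0.0975], 'eef_rot': [-179.9875, 0.0021, -9.9252], 'gripper_width': 0.0397, 'gripper_force': 10.0001, 'contact_force': [1.7364, -0.5841, -1.7754], 'joints': [53.6784, 20.598, -17.5575, -0.0094, -51.8342, 26.4021]}
```

View pics/side3.png

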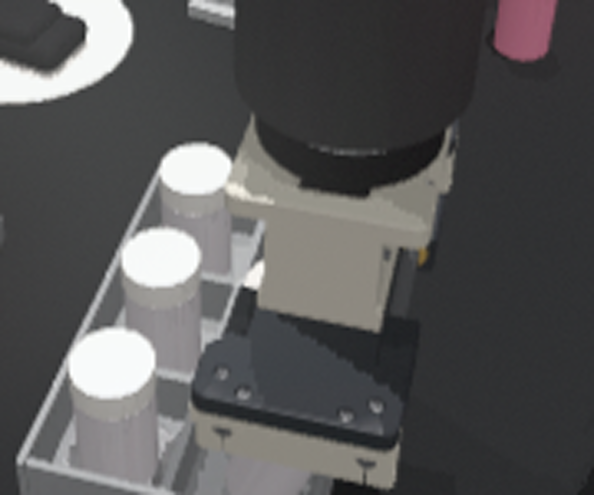

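step_arm(plan=[[-0.02,0,0,0,34],[-0.04,0,0,0,34],[-0.06,0,0,0,34],[-0.08,0,0,0,34],[-0.095,0,0,0,34],[-0.095,0,0,0,34],[-0.095,0,0,0,34]], newtons=10)

```text
time_s: 13.57
tcp_pos: [0.4728, 0.3546, 0.0975]
eef_rot: [180.0, 0.0, -9.9]
contact_force: [0.0, -0.6, -1.3]
gripper_width: 0.0395
gripper_force: 10.0
```

step_arm(plan=[[0,0,0,0,34],[0,0,0,0,34],[0,0,-0.1,0,34],[0,0,-0.25,0,34],[0,0,-0.4,0,34],[0,0,-0.5,0,34],[0,0,-0.5,0,34],[0,0,-0.5,0,34]], newtons=45)

```text
time_s: 14.23
tcp_pos: [0.4736, 0.3551, 0.2237]
eef_rot: [-179.8, -0.1, -10.0]
contact_force: [-1.8, 1.3, -2.9]
gripper_width: 0.0392
gripper_force: 45.0
```

```bash
python3 - <<'E'
from h import *
print(st())
c=here(); n=np.array([np.sin(.6)*np.cos(np.radians(122)),np.sin(.6)*np.sin(np.radians(122)),np.cos(.6)])
w=np.array([.6628,-.2242,.085]); G=w+(.060+.1015)*n; t=[G[0],G[1],G[2]-.019,-58]; print(t,mv(c,t))
E
```

```text
{'time_s': 14.2333, 'tcp_pos': [0.4736, 0.3551, 0.2237], 'eef_rot': [-179.8271, -0.0523, -9.9761], 'gripper_width': 0.0392, 'gripper_force': 44.9995, 'contact_force': [-1.7642, 1.3463, -2.9459], 'joints': [55.7552, 12.7881, -10.5437, -0.0255, -66.489, 24.2789]}
[np.float64(0.6144767897649053), np.float64(-0.14686669810666803), np.float64(0.19929170180791309), -58] [0.903, 1.88, 0.098, 0.8]
```

```bash
python3 - <<'E'
from h import *
c=here(); print(c); G=np.array([c[0],c[1],c[2]+.019]); a=np.radians(c[3]); X=np.array([np.cos(a),np.sin(a),0])
p=w2p("side",G); u,v=int(p[0])-70,int(p[1])-60; print(u,v,"G",(p-[u,v])*4)
for th in (30,34.4,38):
    t=np.radians(th); d=np.sin(t)*X-np.cos(t)*np.array([0,0,1]); m=np.cos(t)*X+np.sin(t)*np.array([0,0,1]); B=G+.1015*d
    print(th,*[((w2p("side",q)-[u,v])*4).round(0).tolist() for q in (B,B+.02*m,B-.02*m,G-.0135*d+.02*m)])
im=eyes.capture("side"); cv2.imwrite("pics/side4.png",cv2.resize(im[v:v+150,u:u+140],None,fx=4,fy=4,interpolation=cv2.INTER_CUBIC)[:,:,::-1])
E
```

```text
[np.float64(0.47355049022509915), np.float64(0.355073631736126), np.float64(0.22374824086808898), np.float64(-9.976129494222068)]
251 203 G [280.39203029 242.44614566]
30 [126.0, 394.0] [81.0, 366.0] [171.0, 422.0] [253.0, 187.0]
34.4 [109.0, 383.0] [66.0, 353.0] [152.0, 412.0] [259.0, 186.0]
38 [96.0, 373.0] [55.0, 342.0] [137.0, 404.0] [263.0, 186.0]
```

View pics/side4.png

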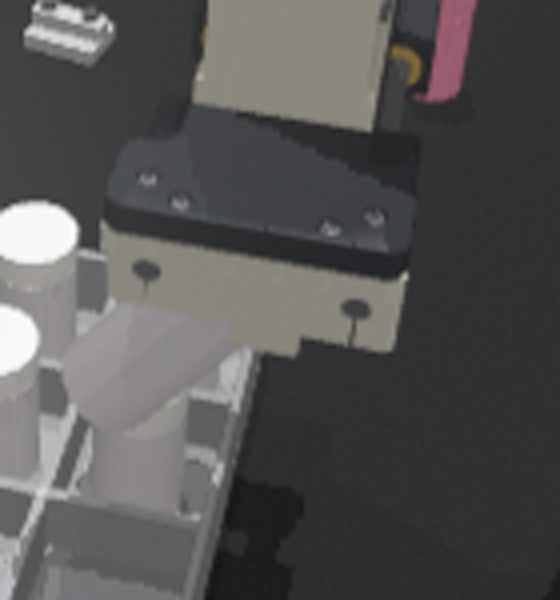

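```bash
python3 - <<'E'
from h import *
im=cv2.imread("pics/side4.png"); im=cv2.resize(im[280:460,40:270],None,fx=3,fy=3,interpolation=cv2.INTER_CUBIC); im=np.clip(im*1.6,0,255).astype(np.uint8)
c=[.4735,.3548,.2233,-10]; G=np.array([c[0],c[1],c[2]+.019]); a=np.radians(c[3]); X=np.array([np.cos(a),np.sin(a),0]); Y=np.array([-X[1],X[0],0]); Z=np.array([0,0,1.])
for th,col in ((31,(0,255,0)),(34.4,(0,0,255)),(38,(255,255,0))):
    t=np.radians(th); d=np.sin(t)*X-np.cos(t)*Z; m=np.cos(t)*X+np.sin(t)*Z
    P=[G+s*d+.02*(np.cos(f)*m+np.sin(f)*Y) for s in(.1015,.04) for f in np.linspace(0,6.28,60)]
    q=np.array([((w2p("side",p)-[251,203]+.5)*4-.5-[40,280]+.5)*3-.5 for p in P])
    h=cv2.convexHull(q.astype(np.float32)); cv2.polylines(im,[h.astype(np.int32)],True,col,1,cv2.LINE_AA)
cv2.imwrite("pics/ov.png",im); print(im.shape)
E
```

```text
(540, 690, 3)
```

View pics/ov.png

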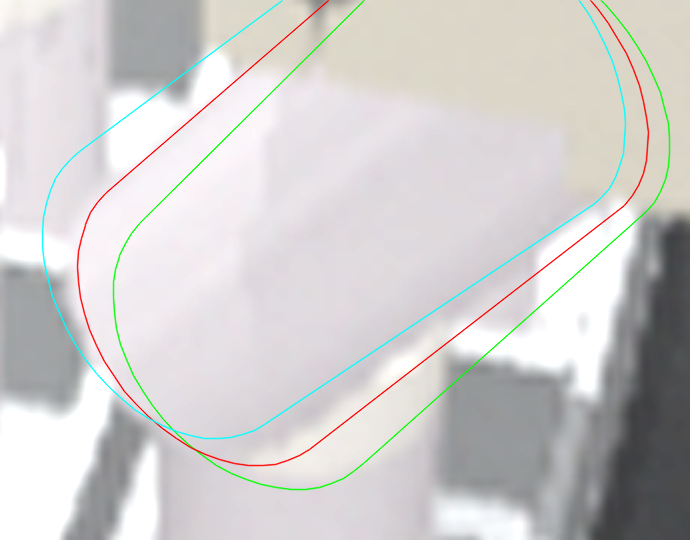

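step_arm(plan=[[0.12,0.99,0,0,34],[0.12,0.99,0,0,34],[0.12,0.99,0,0,34],[0.12,0.99,0,0,34],[0.12,0.99,0,0,34],[0.12,0.99,0,0,34],[0.12,0.99,0,0,34],[0.12,0.99,0,0,34],[0.12,0.99,0,0,34]])

```text
time_s: 15.03
tcp_pos: [0.4595, 0.1051, 0.2212]
eef_rot: [179.9, 0.1, -10.0]
contact_force: [-0.6, -0.4, -2.4]
gripper_width: 0.0391
gripper_force: 45.0
```

```bash
python3 - <<'E'
from h import *
print(st()); c=here(); G=np.array([c[0],c[1],c[2]+.019]); np.save("c5.npy",c)
p=w2p("side",G); u,v=int(p[0])-60,int(p[1])-40; print(u,v)
im=eyes.capture("side"); cv2.imwrite("pics/side5full.png",im[:,:,::-1]); cv2.imwrite("pics/side5.png",cv2.resize(im[v:v+110,u:u+110],None,fx=5.4,fy=5.4,interpolation=cv2.INTER_CUBIC)[:,:,::-1])
E
```

```text
{'time_s': 15.0333, 'tcp_pos': [0.4595, 0.1051, 0.2212], 'eef_rot': [179.9411, 0.088, -10.0334], 'gripper_width': 0.0391, 'gripper_force': 44.9996, 'contact_force': [-0.6138, -0.3617, -2.3803], 'joints': [36.8655, 1.2954, -24.3869, -0.0266, -64.4208, 43.1127]}
266 133
```

View pics/side5.png

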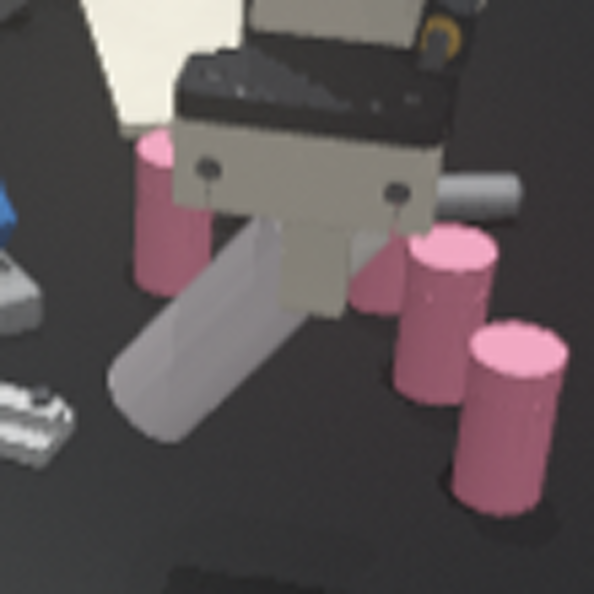

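The tin is clearly tilted, with its underside corner at about crop (112,380) to (180,438) on black bench. I'll fit the cylinder silhouette to it.

```bash
cat > fit.py <<'E'
from h import *
from scipy.optimize import minimize
im=cv2.imread("pics/side5full.png"); c=np.load("c5.npy"); G0=np.array([c[0],c[1],c[2]+.019])
k=5.4; u,v=266,133
big=cv2.resize(im[v:v+110,u:u+110],None,fx=k,fy=k,interpolation=cv2.INTER_CUBIC)
m=(big.min(2)>85).astype(np.uint8)
roi=np.zeros_like(m); cv2.fillPoly(roi,[np.array([[80,300],[180,300],[215,225],[275,225],[275,318],[310,318],[250,480],[80,480]])],1)
a=np.radians(c[3]); X=np.array([np.cos(a),np.sin(a),0]); Y=np.array([-X[1],X[0],0]); Z=np.array([0,0,1.]); F=np.linspace(0,6.28,50)
w2p("side",G0)
def hull(p):
    th,L,dx,dz,ph=p; t=np.radians(th); s=np.radians(ph); d=np.cos(s)*(np.sin(t)*X-np.cos(t)*Z)+np.sin(s)*Y; e=np.cos(t)*X+np.sin(t)*Z; y=np.cross(d,e)
    P=[G0+dx/1e3*X+dz/1e3*Z+q*d+.02*(np.cos(f)*e+np.sin(f)*y) for q in(L/1e3,0) for f in F]
    return cv2.convexHull(np.array([(w2p("side",x)-[u,v]+.5)*k-.5 for x in P]).astype(np.float32))
def cost(p):
    M=np.zeros_like(m); cv2.fillPoly(M,[(hull(p)*16).round().astype(np.int32)],1,cv2.LINE_8,4)
    return ((M!=m)&(roi>0)).sum()+ 30*(p[2]**2+p[3]**2)+60*p[4]**2+20*(p[1]-101.5)**2
print("mask",(m&roi).sum())
for th0 in (34,40,45):
    x0=np.array([th0,101.5,0,0,0.]); sx=np.vstack([x0]+[x0+np.eye(5)[i]*[4,4,2,2,2][i] for i in range(5)])
    s=minimize(cost,x0,method="Nelder-Mead",options=dict(initial_simplex=sx,maxiter=300)); print(s.x.round(2),s.fun)
E
timeout 300 python3 fit.py
```

```text
mask 22043
[ 3.4850e+01  1.0248e+02  1.2100e+00  7.0000e-02 -3.0000e-01] 663.709700841907
[ 35.69 102.76   0.2    0.8    0.75] 771.0160475234696
[ 34.85 101.9    1.35   0.78   0.7 ] 760.3158917349946
```

```bash
python3 - <<'E'
from h import *
print(st()); c=here(); n=np.array([np.sin(.6)*np.cos(np.radians(122)),np.sin(.6)*np.sin(np.radians(122)),np.cos(.6)])
G=np.array([.6628,-.2242,.085])+.162*n; t=[G[0],G[1],G[2]-.019,-58]; print(np.round(t,4),mv(c,t))
E
```

```text
{'time_s': 15.0833, 'tcp_pos': [0.4598, 0.1057, 0.2214], 'eef_rot': [179.9436, 0.0754, -9.9691], 'gripper_width': 0.0391, 'gripper_force': 44.9995, 'contact_force': [0.5778, 1.0275, -1.4323], 'joints': [36.9263, 1.3175, -24.3475, -0.0183, -64.4277, 43.1125]}
[  0.6143  -0.1466   0.1997 -58.    ] [0.784, 0.887, 0.087, 0.801]
```

step_arm(plan=[[0,0,-0.12,0.1,34],[0.2,0.2,-0.12,0.2,34],[0.78,0.885,-0.12,0.8,34],[0.78,0.885,-0.12,0.8,34],[0.78,0.885,-0.12,0.8,34],[0.78,0.885,-0.12,0.8,34],[0.78,0.885,-0.12,0.8,34],[0.78,0.885,-0.12,0.8,34],[0.78,0.885,-0.12,0.8,34],[0.78,0.885,-0.12,0.8,34],[0.78,0.885,-0.12,0.8,34],[0.78,0.885,-0.12,0.8,34]])

```text
time_s: 16.08
tcp_pos: [0.6137, -0.1446, 0.2517]
eef_rot: [180.0, 0.0, -57.9]
contact_force: [-0.6, 0.7, -1.3]
gripper_width: 0.0389
gripper_force: 45.0
```

step_arm(plan=[[0,0,0,0,34],[0,0,0,0,34]])

```text
time_s: 16.25
tcp_pos: [0.6137, -0.1447, 0.2528]
eef_rot: [-180.0, -0.0, -57.8]
contact_force: [0.1, -0.1, -1.9]
gripper_width: 0.0389
gripper_force: 45.0
```

```bash
python3 - <<'E'
from h import *
print(st()); c=here(); print(mv(c,[.6143,-.1466,.1997,-58]))
E
```

```text
{'time_s': 16.25, 'tcp_pos': [0.6137, -0.1447, 0.2528], 'eef_rot': [-179.9614, -0.0147, -57.8397], 'gripper_width': 0.0389, 'gripper_force': 44.9996, 'contact_force': [0.1194, -0.1053, -1.9386], 'joints': [4.4428, 15.5169, -3.0499, -0.0052, -71.3921, 27.7192]}
[0.008, 0.002, 0.212, 0.003]
```

step_arm(plan=[[0.005,0.003,0.06,0.003,34],[0.005,0.003,0.12,0.003,34],[0.005,0.003,0.17,0.003,34],[0.005,0.003,0.2,0.003,34],[0.005,0.003,0.212,0.003,34],[0.005,0.003,0.212,0.003,34],[0.005,0.003,0.212,0.003,34],[0.005,0.003,0.212,0.003,34]])

```text
time_s: 16.92
tcp_pos: [0.6144, -0.1474, 0.2004]
eef_rot: [-179.9, -0.1, -58.1]
contact_force: [0.5, 0.4, -0.8]
gripper_width: 0.0391
gripper_force: 45.0
```

```bash
python3 - <<'E'
from h import *
print(st()); c=here(); print(mv(c,[.6143,-.1466,.1997,-58]))
# verify: predicted tin silhouette vs side picture, theta scan (out-of-plane sign: toward camera)
im=eyes.capture("side"); cv2.imwrite("pics/side6full.png",im[:,:,::-1])
t0=eyes.capture("top"); cv2.imwrite("pics/top6full.png",t0[:,:,::-1])
w=((t0.min(2)>180)).astype(np.uint8); n,l,s,q=cv2.connectedComponentsWithStats(w)
for i in range(1,n):
    if 150<s[i,4]<500: print(q[i].round(1),s[i,2:],p2w("top",q[i],.085)[:2].round(4))
a=np.radians(c[3]); X=np.array([np.cos(a),np.sin(a),0]); Z=np.array([0,0,1.]); G=np.array([c[0],c[1],c[2]+.019])
for th in (31,34.8,38):
    t=np.radians(th); d=np.sin(t)*X-np.cos(t)*Z; e=np.cos(t)*X+np.sin(t)*Z; Y=np.cross(d,e); B=G+.102*d
    P=np.array([w2p("side",B+.02*(np.cos(f)*e+np.sin(f)*Y)) for f in np.linspace(0,6.28,40)]); print(th,"bottom rim side px min/max",P.min(0).round(1),P.max(0).round(1))
p=P.mean(0).astype(int); print(p); g=im.min(2)[p[1]-4:p[1]+22:2,p[0]-24:p[0]+28:2]; print(g)
E
```

```text
{'time_s': 16.9167, 'tcp_pos': [0.6144, -0.1474, 0.2004], 'eef_rot': [-179.9269, -0.056, -58.1193], 'gripper_width': 0.0391, 'gripper_force': 44.9994, 'contact_force': [0.5179, 0.4096, -0.7555], 'joints': [4.187, 17.4542, -7.3296, 0.0172, -65.1254, 27.6865]}
[-0.003, -0.002, 0.003, -0.002]
[305.7 111.5] [  8  23 151] [ 0.7764 -0.0391]
[324.8 161. ] [ 29  17 330] [ 0.6668 -0.0765]
[132.6 194.5] [ 22  20 343] [0.6031 0.3283]
[167.2 200.4] [ 21  21 347] [0.5892 0.2554]
[199.2 205.1] [ 15  21 261] [0.5778 0.1885]
[332.8 204.5] [ 20  20 221] [ 0.5735 -0.0904]
[414.7 231.3] [ 19  19 277] [ 0.5141 -0.2578]
[194.7 239.9] [ 21  22 364] [0.5051 0.1973]
[413.8 287.8] [ 19  20 294] [ 0.3989 -0.2493]
[372.9 299.9] [ 19  19 298] [ 0.3762 -0.1651]
31 bottom rim side px min/max [243.9 145.6] [258.5 158. ]
34.8 bottom rim side px min/max [243.  143.2] [257.6 156.2]
38 bottom rim side px min/max [242.3 141.2] [256.8 154.5]
[249 147]
[[ 53  53  54  54  54  55  55  56  55  56 112 121 123 123 122 121 121 117
   93  59  59  61  60  60  61  61]
 [ 51  54  53  54  54  55  55  54  55  56 118 122 123 124 122 
[... 546 characters left out ...]
21  67  73
   64  60  59  60  60  61  61  60]
 [ 56  75  64  70  69 205 191 108 103 100  99  98  98 101 126 211  71  73
   70  60  59  59  61  59  61  60]
 [ 43  73  75  66  69 222 129 108 103 102  98 100  98 100 100 164 155  69
   74  61  60  60  61  61  60  62]
 [ 43  64  77  67  69 225 124 107 102 101 100 100  98  98 101 101 212  65
   74  68  60  59  61  60  59  61]
 [ 42  46  77  76  70 209 155 108 101 103  99  98  99  98 101 101 210  67
   73  74  62  59  60  60  60  60]
 [ 44  45  67  76  57 141 226 112 100 100 102  89  92  91 100 148 204  63
   63  73  66  59  59  60  60  62]
 [ 48  43  55  76  75  60 200 142  71  66  68  68  66  65  67 211 113  62
   63  72  74  62  59  60  59  60]]
```

```bash
python3 -c "
from plant import workorder
print(workorder.close_job())"
```

```text
the job is handed in; nothing more can be done
None
```

The job is handed in at about 17 s: both loose tins stand upright in their own crate cells. The tall tin is held lid-up over the middle of the window, measured at about 35° of tilt against the 34.4° wanted and about 60 mm from the glass.

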